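# Lock the shaft with the slotted disc and the bar

### The job

Lock the shaft of the small bench fixture: push the slotted disc round by its upright peg until its one deep slot faces the sliding bar, then push the bar by its upright post into the slot until it is fully home. Only push with the fingers: do not take the peg or the post between them, and leave the weight, the tin and the jar beside the fixture standing where they are.

Things in the scene. Friction and masses are not known exactly. Their poses are not given: they have to be found in the camera images.
- shaft_lock: The fixed metal fixture: a dark round foot 128 mm across under the disc, with a 64 mm wide leg out under the bar. Origin: on the disc's vertical axis, on the worktop. x points from that axis along the bar, z up. A guide strap over the bar lies at x = 59 to 94 mm, 43 mm wide, its screw heads 43 mm above the worktop; only the peg and the post stand higher.
- disc_axis (a point): Centre of the flat steel locking disc, at its upper face, 34 mm above the worktop. Disc 110 mm across, 8 mm thick; hub nut 5 mm high in the middle. One deep slot, 18 mm wide and 31 mm deep, open at the rim (mouth 25 mm wide), and two shallow notches, 6 mm deep, 120 degrees either side of it, in which the bar does not go home.
- slot_mouth (a point): Middle of the mouth of the deep slot, on the disc's rim, 55 mm from the disc's axis, at the level of its upper face. It turns with the disc.
- peg_top (a point): Centre of the top of the disc's upright steel peg: 14 mm diameter, 32 mm tall above the disc (top 66 mm above the worktop; 3 mm collar of 20 mm diameter at its foot), 40 mm from the disc's axis, straight opposite the deep slot. It turns with the disc.
- lock_disc (a joint): Turn of the disc in rad, counter-clockwise from above: the angle of the slot from the bar. At 0, and again at 6.283, the slot faces the bar and the peg is on the far side of the axis. Stops at -0.5 and 6.783, so either way round will do. Stays where left; takes 0.08 N m (2 N at the peg). The bar's tapered nose draws it the last few degrees into line.
- post_top (a point): Centre of the top of the bar's upright steel post: 16 mm diameter, 32 mm tall above the bar (top 66 mm above the worktop; 3 mm collar of 20 mm diameter at its foot). 140 mm from the disc's axis with the bar drawn right back, 104 mm with it home.
- bar_nose (a point): Front end of the steel bar, at the level of the disc's upper face: 64 mm from the disc's axis when drawn right back, 28 mm when home. Bar 12 mm wide, 9 mm thick, 88 mm long, tapered to 6 mm at the nose; its rear end lies 12 mm behind the post's centre.
- lock_bar (a joint): How far the bar is pushed towards the disc's axis, m: 0 drawn right back, 0.036 fully home (a stop). Slides along the fixture's x axis, cannot be lifted, takes 1.5 N plus 8 N per m/s, stays where left. With the slot out of line it stops on the rim at about 0.009, in a shallow notch at about 0.015.
- weight: Loose brass weight, 32 mm in diameter and 42 mm tall, beside the bar. Origin at the centre of its underside. Leave it alone.
- tin: Loose round flat tin, 64 mm in diameter and 33 mm tall, beside the disc. Origin at the centre of its underside. Leave it alone.
- jar: Loose white screw-cap jar, 60 mm in diameter and 100 mm tall, on the other side of the disc. Origin at the centre of its underside. Leave it alone.
Not all that is in view belongs to the job. There is more than one size of the shaft_lock; the one meant has the size given above.

How it is judged (in metres and radians):
On the way, in this order (a step that is already met when the one before it is completed fails the run):
1. the deep slot faces the bar, the bar still outside the disc ((value of joint lock_disc between -0.12 and 0.12 rad or value of joint lock_disc between 6.163 and 6.403 rad) and value of joint lock_bar below 0.025 m), for 0.1 s.
2. the bar is home in the slot ((value of joint lock_disc between -0.12 and 0.12 rad or value of joint lock_disc between 6.163 and 6.403 rad) and value of joint lock_bar above 0.033 m), for 0.1 s.
At the end, for the whole second after the job is handed in: The deep slot faces the bar (within 0.12 rad) and the bar is pushed in to within 3 mm of its stop, both at rest; the weight, tin and jar stand upright within 20 mm of where they stood (all of step 2 and velocity of joint lock_bar between -0.005 and 0.005 m/s and velocity of joint lock_disc between -0.05 and 0.05 rad/s and angle between each of weight, tin, jar's own z axis and vertical below 0.15 rad and distance of each of weight, tin, jar from where it was at the start of the episode below 0.02 m); the robot touches nothing.
It fails at once if the peg is taken between the fingers (horizontal distance between the grasp point and peg_top below 0.009 m and height (world z) of the grasp point below 0.081 m and contact force between the fingers and lock_disc above 0.5 N).
It fails at once if the post is taken between the fingers (horizontal distance between the grasp point and post_top below 0.009 m and height (world z) of the grasp point below 0.081 m and contact force between the fingers and lock_bar above 0.5 N).
It fails at once if the brass weight is lifted, knocked over or moved by more than 20 mm (distance of weight from where it was at the start of the episode above 0.02 m or angle between weight's own z axis and vertical above 0.5 rad).
It fails at once if the tin is lifted, knocked over or moved by more than 20 mm (distance of tin from where it was at the start of the episode above 0.02 m or angle between tin's own z axis and vertical above 0.5 rad).
It fails at once if the jar is lifted, knocked over or moved by more than 20 mm (distance of jar from where it was at the start of the episode above 0.02 m or angle between jar's own z axis and vertical above 0.5 rad).
It also fails if it takes over 51 s, if anything falls off the work surface, if the arm or the gripper's body presses on something with over 40 N, if the wrist force passes 120 N, or if a joint passes its speed limit or range.

### The arm

A 6-joint arm with a two-finger parallel gripper is mounted at the origin on a cart in front of the work surface, level with it; the furniture and walls round the work are solid. World frame = base frame: x ahead of the robot, y to its left, z up, the work surface at z = 0. Lengths are in m, angles in degrees, forces in N, time in s.
With the tool pointing down it reaches from about 0.25 to 0.725 m from the base axis. Payload 9.7 kg.
Tool frame: the origin (TCP) lies at the centre of the arm's flange, where the gripper is bolted on; the fingertips stand 173 mm ahead of it and the grasp point (between the pads) lies bot.grip_depth ahead of it (bot.grip_depth is the distance from the TCP to the grasp point, in m); z points along the fingers, y is the direction in which the jaws open and shut (so a half turn about z gives the same grasp; the last joint's range is limited). The gripper opens to 85 mm and grips with 20 to 120 N. Pads are 22 mm wide; open, the fingers measure 114 mm over their backs; the gripper's body (76 mm by 85 mm) begins 54 mm behind the grasp point. The pads swing forward as they close: fully open they stand 13 mm farther back than shut.
Start: joints at [-66.635, 4.979, 10.078, 95.1, 0, 90], TCP at [0.218, -0.505, 0.405] pointing down, gripper open.
Joint ranges: [-179.16, 179.16], [-48.56, 103.87], [-65.8, 70.77], [-126.05, 130.52], [-82.76, 87.17], [-180, 180]. Speed limits (degrees/s): [127.2, 127.2, 147.25, 180, 180, 180].

### API

Orientations are given as [roll, pitch, yaw] about the fixed x, y, z axes, in that order (R = Rz(yaw) Ry(pitch) Rx(roll)).
In Python, from workcell import status, viewer, bot gives the robot as it stands. The module is installed in compiled form; this text tells all that it offers.
- The arm moves only by the tool move_arm, never from a script. Its argument "commands" is a list of rows, each an object with "claw": the gripper's target within -1 to 1 (fully open at 1, half-way at 0, shut at -1); "travel": the shift along the tool's x, y, z in cm, a list of three; "turn": the turn about the tool's z in degrees. A call has 1 to 5 rows; each row shifts and turns the commanded pose from where the row before left it, along the tool's axes as they then stand; what a row does not reach is not made up. A row lasts 1/12 s, in which the tool goes at most 41.7 mm and 7.16 degrees, less where a joint would pass 70% of its speed; a pose out of reach is approached as far as the arm can. A call is refused whole if a number of a shift passes 4.17 or a number of a turn 7.16, either way. A call with a gripper value outside its range is refused whole. The fingers move at their own pace and stop on an object; "squeeze" is the grip in N (left out, the last holds). Time passes only in rows, so rows that do not move let the fingers close. It gives the time, the measured TCP pose, the force and the opening at its end, in the units of the state.
- status.get_obs(): the state, without advancing time (a new reading comes with each control period).
- viewer.camera(name): name is "scene" or "top" or "wrist"; returns the picture (480x640x3 uint8, blue, green, red); there is no depth.
- viewer.camera_params(name): a dict with "camera_matrix" (3x3 intrinsics, pixels), "xyz" and "rotation" of the camera in the world. Camera axes: x right, y up, looking along -z (the intrinsics and any distortion apply to the point x, -y, -z); pixel columns grow to the right and rows downward; lengths in m; the calibration is good to about 2 mm. The wrist camera is an equidistant fisheye: a pixel r from the principal point sees the ray r / f radians off the axis. A picture is of the moment at which its call begins: read the wrist's pose just before it. camera_params takes no time and is no camera call; for the wrist camera it gives the pose at the moment of the call.
- bot.job_done(): hands the job in, once; it reports no verdict.
The state is a dict: "time": time; "q": joint angles; "qd": joint speeds; "joint_efforts": joint torques, N m; "ee_pos": TCP position; "tcp_rot": TCP orientation; "wrist_force": force on the tool from outside, world axes, zero at the start; "torque": the same for the moment, N m; "opening": finger opening in m.
Only numpy, scipy, OpenCV 4.12 (cv2) and the standard library are available. Lean on these libraries where they do the work, as an engineer would, in place of code of your own. Each camera call takes 0.05 s, during which the arm holds its last target.

## Working session

There is one attempt and no reset: what is moved stays moved. The work goes in short steps, Python scripts to look and compute and a tool call to move; the robot and the scene stay as the last step left them, time stands still between calls to the robot, and variables do not carry over. Pictures are saved under pics/ and viewed, and the job is handed in when it is done.

Besides the shell and the picture viewer there is one more tool, called after ">>>" as name([rows], argument=value, ...), one row to a line, values as JSON. move_arm: Moves the arm, as the interface text tells. Its arguments: {"type":"object","properties":{"commands":{"type":"array"},"squeeze":{"type":"number"}},"required":["commands"]}

```bash
mkdir -p pics; python3 - <<'E'
from workcell import status, viewer, bot
import cv2
print(status.get_obs(), bot.grip_depth)
for n in ["scene","top","wrist"]:
    p=viewer.camera_params(n); print(n,p)
    cv2.imwrite(f"pics/{n}0.png",viewer.camera(n))
E
```

```text
{'time': 0.0, 'q': array([-6.66376151e+01,  5.01100592e+00,  1.00359031e+01,  9.50983485e+01,
        5.05448874e-04,  8.99984489e+01]), 'qd': array([-0.04240303, -0.04265366,  0.01242025, -0.01666379,  0.0043737 ,
       -0.1590062 ]), 'joint_efforts': array([ 2.78062789e-04, -5.20390248e+01,  4.64803934e+01,  1.64495234e-02,
       -1.57260155e-05, -8.35912140e-07]), 'ee_pos': array([ 0.21810503, -0.5049177 ,  0.4039968 ]), 'tcp_rot': array([-1.79926549e+02, -5.07436935e-04,  2.33639354e+01]), 'wrist_force': array([0.20803809, 0.26925968, 0.16896134]), 'torque': array([-0.04860786, -0.00426819,  0.02632538]), 'opening': 0.08557517401207677} 0.1547
scene {'camera_matrix': array([[543.1726887 ,   0.        , 311.22954648],
       [  0.        , 543.1726887 , 247.87817853],
       [  0.        ,   0.        ,   1.        ]]), 'xyz': array([ 0.02571694, -0.84594107,  0.47969716]), 'rotation': array([ 62.84687331,   0.22333839, -42.76699249])}
top {'camera_matrix': array([[478.75373948,   0.        , 319.48011439],
       [  0.        , 478.75373948, 240.26013688],
       [  0.        ,   0.        ,   1.        ]]), 'xyz': array([ 0.36156466, -0.29128126,  0.89793095]), 'rotation': array([ 11.18824423,  -0.51600028, -90.93256571])}
wrist {'camera_matrix': array([[371.64829954,   0.        , 323.0571664 ],
       [  0.        , 371.64829954, 236.11136787],
       [  0.        ,   0.        ,   1.        ]]), 'xyz': array([ 0.29430561, -0.47308408,  0.37450856]), 'rotation': array([-18.94734268,   0.06905891, -66.6170075 ])}
```

View pics/scene0.png

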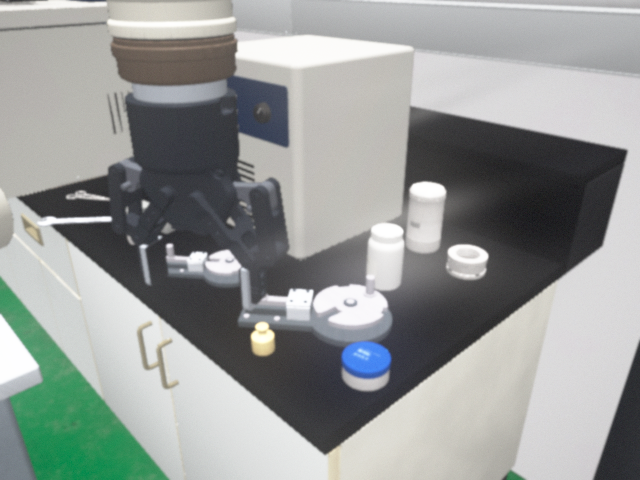

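View pics/top0.png

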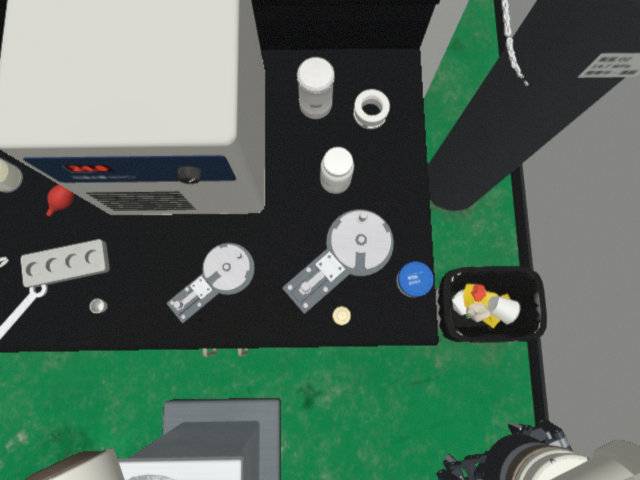

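View pics/wrist0.png

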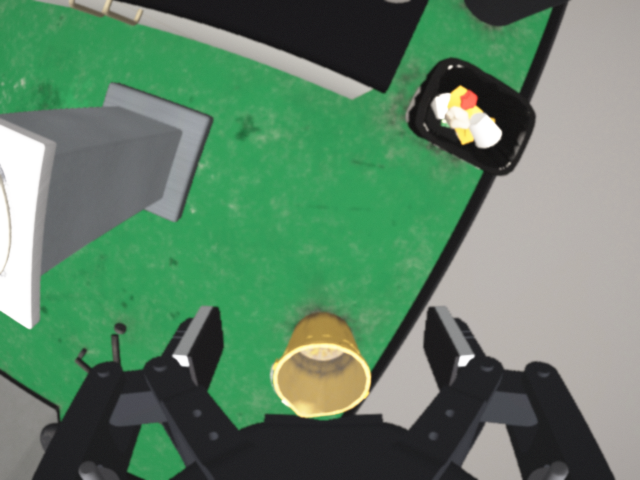

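```bash
cat > h.py <<'E'
import numpy as np, cv2
from scipy.spatial.transform import Rotation as R
def ray(p,u,v,fish=False):
    K=p["camera_matrix"]; x=(u-K[0,2])/K[0,0]; y=(v-K[1,2])/K[1,1]
    if fish:
        r=np.hypot(x,y); d=np.array([np.sin(r)*x/r,-np.sin(r)*y/r,-np.cos(r)])
    else: d=np.array([x,-y,-1.])
    return R.from_euler('xyz',p["rotation"],degrees=True).as_matrix()@d
def at(p,u,v,z,fish=False):
    d=ray(p,u,v,fish); o=np.array(p["xyz"]); return o+d*(z-o[2])/d[2]
def proj(p,X,fish=False):
    K=p["camera_matrix"]; c=R.from_euler('xyz',p["rotation"],degrees=True).as_matrix().T@(np.array(X)-p["xyz"])
    a=np.array([c[0],-c[1]])
    if fish:
        r=np.hypot(*a); a=a/r*np.arctan2(r,-c[2])
    else: a=a/-c[2]
    return a*K[0,0]+K[:2,2]
E
python3 - <<'E'
import cv2
a=cv2.imread('pics/top0.png')
cv2.imwrite('pics/topc.png',cv2.resize(a[190:340,270:450],None,fx=4.4,fy=4,interpolation=cv2.INTER_CUBIC) if 0 else cv2.resize(a[190:330,270:450],None,fx=4,fy=4,interpolation=cv2.INTER_CUBIC))
a=cv2.imread('pics/scene0.png')
cv2.imwrite('pics/scenec.png',cv2.resize(a[250:400,225:405],None,fx=4,fy=4,interpolation=cv2.INTER_CUBIC))
E
```

```text
(no output)
```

View pics/topc.png

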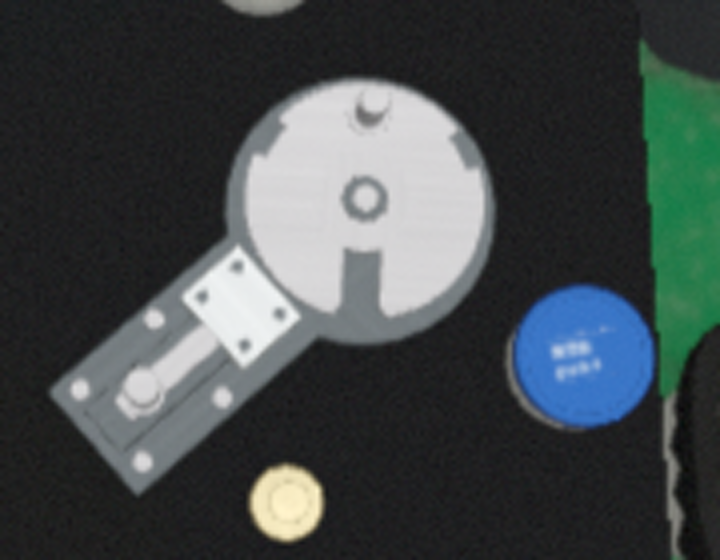

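View pics/scenec.png

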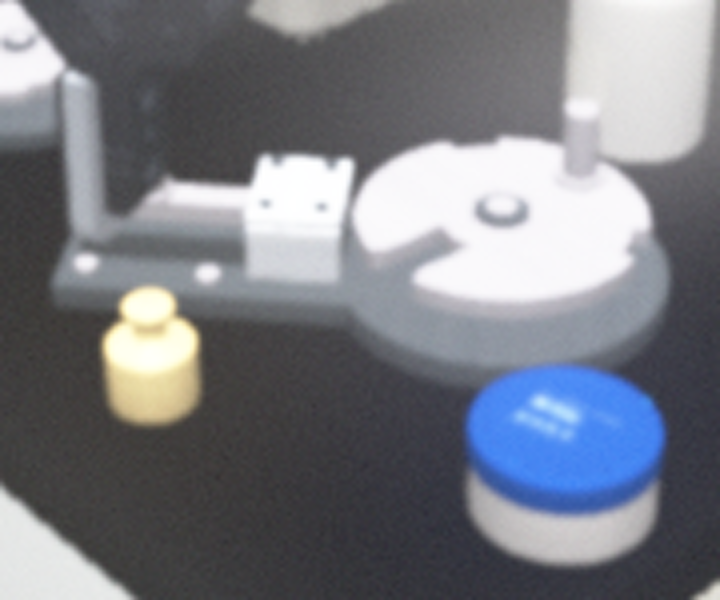

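```bash
python3 - <<'E'
from h import *
from workcell import viewer
p=viewer.camera_params("top"); 
f=lambda u,v,z: at(p,270+(u+.5)/4-.5,190+(v+.5)/4-.5,z)[:2]
c=f(365,198,.039); peg=f(373,101,.066); post=f(147,385,.066); tin=f(584,356,.033); w=f(287,503,.042); slot=f(360,314,.034)
disc=[f(248,200,.034),f(490,200,.026)]
for n,x in dict(c=c,peg=peg,post=post,tin=tin,w=w,slot=slot).items(): print(n,x.round(4),np.linalg.norm(x-c).round(4),np.degrees(np.arctan2(*(x-c)[::-1])).round(1))
j=at(p,338,190,0)[:2]; print('jar base ~',j, at(p,338,160,.1)); print(disc)
s=viewer.camera_params("scene")
for X in [(*c,.039),(*peg,.066),(*post,.066)]: print(proj(s,X), (proj(s,X)-[225,250])*4)
E
```

```text
c [ 0.5323 -0.3776] 0.0 0.0
peg [ 0.5712 -0.38  ] 0.0389 -3.4
post [ 0.4455 -0.2774] 0.1326 130.9
tin [ 0.4589 -0.4753] 0.1222 -126.9
w [ 0.3948 -0.3383] 0.1431 164.0
slot [ 0.4796 -0.3741] 0.0529 176.1
jar base ~ [ 0.63855393 -0.34005774] [ 0.662594   -0.33593139  0.1       ]
[array([ 0.5331685 , -0.32421269]), array([ 0.5331277 , -0.43704797])]
[348.39688157 300.01690761] [493.5875263  200.06763044]
[367.78648383 276.039814  ] [571.14593534 104.15925599]
[260.31317199 279.77347803] [141.25268794 119.09391211]
```

The big fixture (disc centre at top pixel (361,240)) measures about 110 mm across and has the weight, tin and jar beside it. The one at (228,267) is smaller, so the big one is meant. Its slot is about +45° from the bar, so the peg has to go round clockwise. I'll shut the gripper and turn it so its axes line up with the fixture, then look from the wrist camera.

>>> move_arm([
  {"claw":-1,"travel":[0,0,0],"turn":-5.9},
  {"claw":-1,"travel":[0,0,0],"turn":-5.9},
  {"claw":-1,"travel":[0,0,0],"turn":-5.8},
  {"claw":-1,"travel":[3.7,1.8,0],"turn":0},
  {"claw":-1,"travel":[3.7,1.8,0],"turn":0},
], squeeze=40)

```text
time: 0.57
ee_pos: [0.2971, -0.4839, 0.4047]
tcp_rot: [-180.0, 0.0, 40.8]
wrist_force: [-0.3, -1.0, -0.3]
opening: 0.0256
```

>>> move_arm([
  {"claw":-1,"travel":[3.7,1.8,0],"turn":0},
  {"claw":-1,"travel":[3.7,1.8,0],"turn":0},
  {"claw":-1,"travel":[3.7,1.8,0],"turn":0},
  {"claw":-1,"travel":[3.7,1.8,0],"turn":0},
  {"claw":-1,"travel":[0,0,0],"turn":0},
])

```text
time: 0.98
ee_pos: [0.4622, -0.4386, 0.4025]
tcp_rot: [-179.9, -0.1, 41.2]
wrist_force: [0.4, -0.7, -0.5]
opening: -0.0001
```

```bash
cat > look.py <<'E'
import sys
from h import *
import json
from workcell import viewer,status
t=sys.argv[1]
for n in sys.argv[2:]:
    p=viewer.camera_params(n); im=viewer.camera(n); cv2.imwrite(f"pics/{n}{t}.png",im)
    json.dump({k:np.array(v).tolist() for k,v in p.items()},open(f"pics/{n}{t}.json","w"))
o=status.get_obs(); print(o['time'],o['ee_pos'],o['tcp_rot'],o['wrist_force'],o['opening'])
E
python3 look.py 1 wrist scene
```

```text
1.0833 [ 0.4581183  -0.44021415  0.40343593] [-1.79891869e+02  1.50374095e-02  4.11217588e+01] [0.02643696 0.48727743 0.30072755] -0.00010715024397906264
```

View pics/wrist1.png

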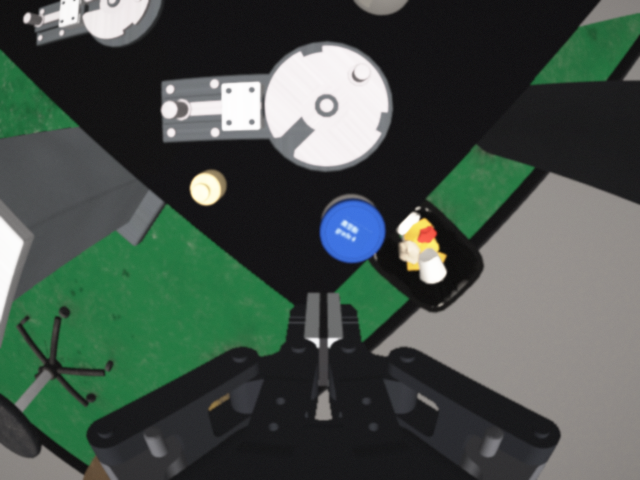

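View pics/scene1.png

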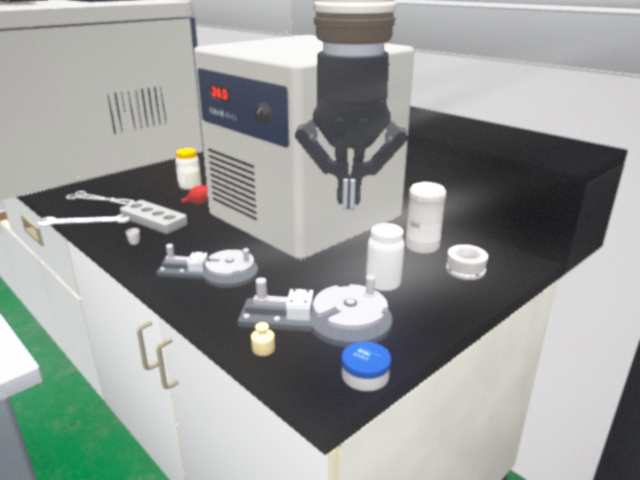

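```bash
python3 - <<'E'
import cv2
a=cv2.imread('pics/wrist1.png')
cv2.imwrite('pics/w1c.png',cv2.resize(a[30:180,150:350+50],None,fx=3.2,fy=3.2,interpolation=cv2.INTER_CUBIC))
a=cv2.imread('pics/scene1.png')
cv2.imwrite('pics/s1c.png',cv2.resize(a[215:365,230:410],None,fx=4,fy=4,interpolation=cv2.INTER_CUBIC))
E
```

```text
(no output)
```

View pics/w1c.png

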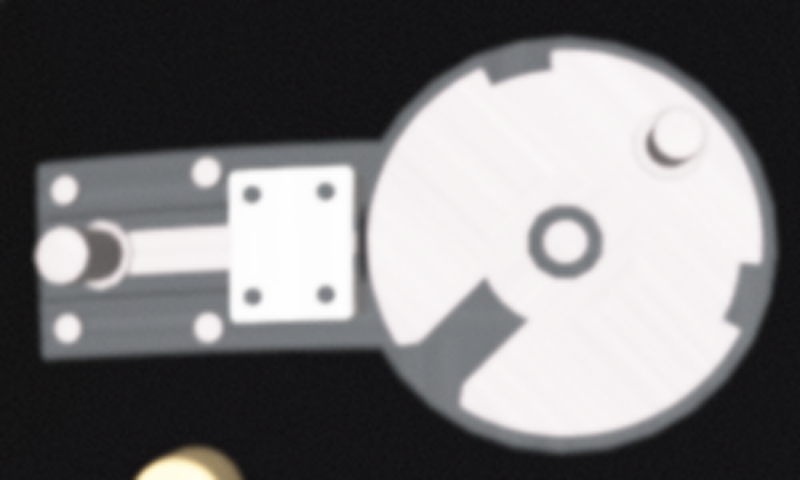

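View pics/s1c.png

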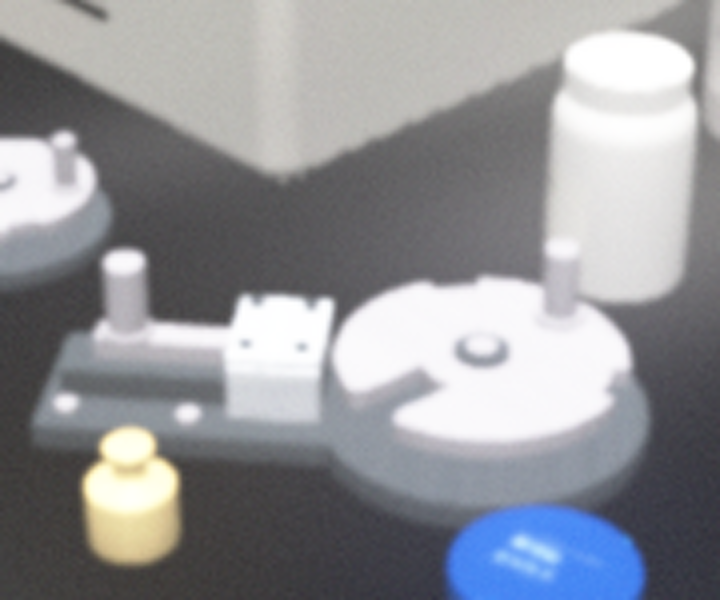

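```bash
python3 - <<'E'
from h import *
import json
p=json.load(open('pics/wrist1.json')); s=json.load(open('pics/scene1.json'))
f=lambda u,v,z: at(p,150+(u+.5)/3.2-.5,30+(v+.5)/3.2-.5,z,True)[:2]
P=dict(c=(565,242,.039),peg=(678,135,.066),post=(62,256,.066),slot=(432,373,.034),s1=(252,194,.043),s2=(326,191,.043),s3=(253,296,.043),s4=(326,294,.043))
P={k:f(*v) for k,v in P.items()}; c=P['c']
for n,x in P.items(): print(n,x.round(4),np.linalg.norm(x-c).round(4),np.degrees(np.arctan2(*(x-c)[::-1])).round(1))
g=lambda u,v: (230+(u+.5)/4-.5,215+(v+.5)/4-.5)
print('scene hub',at(s,*g(486,345),.039),'peg',at(s,*g(563,246),.066),'post',at(s,*g(126,260),.066))
print('wrist jar', 'scene jar base front',at(s,*g(625,298),0),'top ctr',at(s,*g(629,57),.1))
E
```

```text
Traceback (most recent call last):
  File "h.py", line 10, in at
    d=ray(p,u,v,fish); o=np.array(p["xyz"]); return o+d*(z-o[2])/d[2]
  File "h.py", line 4, in ray
    K=p["camera_matrix"]; x=(u-K[0,2])/K[0,0]; y=(v-K[1,2])/K[1,1]
                               ~^^^^^
TypeError: list indices must be integers or slices, not tuple
```

```bash
sed -i 's/K=p\["camera_matrix"\]/K=np.array(p["camera_matrix"])/' h.py; cat > m.py <<'E'
from h import *
import json
p=json.load(open('pics/wrist1.json')); s=json.load(open('pics/scene1.json'))
f=lambda u,v,z: at(p,150+(u+.5)/3.2-.5,30+(v+.5)/3.2-.5,z,True)[:2]
P=dict(c=(565,242,.039),peg=(678,135,.066),post=(62,256,.066),slot=(432,373,.034),s1=(252,194,.043),s2=(326,191,.043),s3=(253,296,.043),s4=(326,294,.043))
P={k:f(*v) for k,v in P.items()}; c=P['c']
for n,x in P.items(): print(n,x.round(4),np.linalg.norm(x-c).round(4),np.degrees(np.arctan2(*(x-c)[::-1])).round(1))
g=lambda u,v: (230+(u+.5)/4-.5,215+(v+.5)/4-.5)
print('scene hub',at(s,*g(486,345),.039),'peg',at(s,*g(563,246),.066),'post',at(s,*g(126,260),.066))
print('scene jar base front',at(s,*g(625,298),0),'top ctr',at(s,*g(629,57),.1))
E
python3 m.py
```

```text
c [ 0.5317 -0.3814] 0.0 0.0
peg [ 0.5711 -0.3845] 0.0396 -4.5
post [ 0.4442 -0.2787] 0.1349 130.4
slot [ 0.4789 -0.3774] 0.0529 175.7
s1 [ 0.4866 -0.3057] 0.0881 120.8
s2 [ 0.5002 -0.3218] 0.0674 117.8
s3 [ 0.4646 -0.3245] 0.088 139.7
s4 [ 0.4781 -0.3405] 0.0674 142.6
scene hub [ 0.53359389 -0.38203465  0.039     ] peg [ 0.57387326 -0.38280262  0.066     ] post [ 0.44665128 -0.27784376  0.066     ]
scene jar base front [ 6.47702651e-01 -3.55838861e-01 -5.55111512e-17] top ctr [ 0.66426392 -0.33629809  0.1       ]
```

Hub, peg and post agree within about 3 mm across the three cameras, and the radii fit (40 mm to the peg, with the bar about 5 mm in already). I'll go over the far side of the peg, then down.

>>> move_arm([
  {"claw":-1,"travel":[3.9,0.9,0],"turn":0},
  {"claw":-1,"travel":[3.9,0.9,0],"turn":0},
  {"claw":-1,"travel":[3.9,0.9,0],"turn":0},
  {"claw":-1,"travel":[4.0,1.0,0],"turn":0},
  {"claw":-1,"travel":[0,0,0],"turn":0},
])

```text
time: 1.5
ee_pos: [0.6034, -0.3633, 0.4024]
tcp_rot: [-179.9, -0.0, 41.2]
wrist_force: [-0.2, 0.4, -0.8]
opening: 0.0001
```

>>> move_arm([
  {"claw":-1,"travel":[0,0,3],"turn":0},
  {"claw":-1,"travel":[0,0,3],"turn":0},
  {"claw":-1,"travel":[0,0,3],"turn":0},
  {"claw":-1,"travel":[0,0,0],"turn":0},
  {"claw":-1,"travel":[0,0,0],"turn":0},
])

```text
time: 1.92
ee_pos: [0.5981, -0.3665, 0.3138]
tcp_rot: [-179.8, 0.1, 40.9]
wrist_force: [0.0, -0.5, 1.4]
opening: -0.0002
```

```bash
python3 look.py 2 wrist scene top
```

```text
2.0667 [ 0.59921212 -0.36655649  0.31790492] [ 1.79786548e+02 -6.69547487e-02  4.09219252e+01] [-0.17182569  0.2378025  -0.05890952] 0.00013195114272821653
```

View pics/wrist2.png

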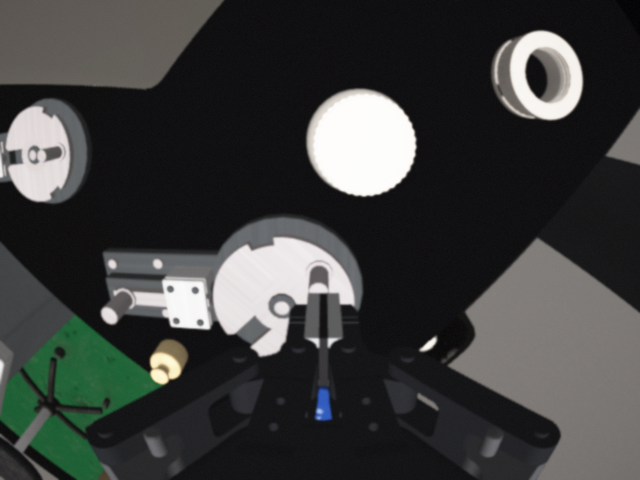

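View pics/scene2.png

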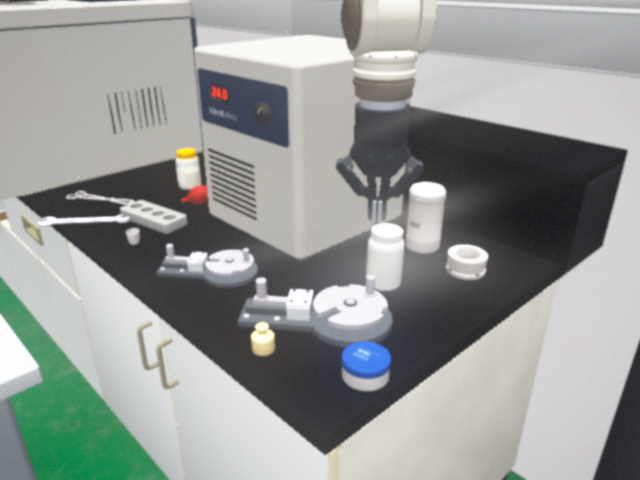

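```bash
python3 - <<'E'
from h import *
import json
p=json.load(open('pics/wrist2.json')); s=json.load(open('pics/scene2.json'))
print('jar',at(p,362,143,.1,True),at(p,308,143,.1,True),at(p,416,143,.1,True))
print('strap screws',at(p,171,288,.043,True),at(p,206,324,.043,True))
print('tip scene proj',proj(s,(.599,-.3665,.145)))
print('hub', at(p,282,306,.039,True))
E
```

```text
jar [ 0.6616242  -0.33687498  0.1       ] [ 0.64406837 -0.31684604  0.1       ] [ 0.68018135 -0.35704074  0.1       ]
strap screws [ 0.48809668 -0.30590782  0.043     ] [ 0.48067563 -0.34509038  0.043     ]
tip scene proj [375.84796534 220.58890313]
hub [ 0.53340152 -0.38101876  0.039     ]
```

```bash
python3 - <<'E'
import cv2
a=cv2.imread('pics/scene2.png')
cv2.imwrite('pics/s2c.png',cv2.resize(a[140:320,300:480],None,fx=3.3,fy=3.3,interpolation=cv2.INTER_CUBIC))
E
```

```text
(no output)
```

View pics/s2c.png

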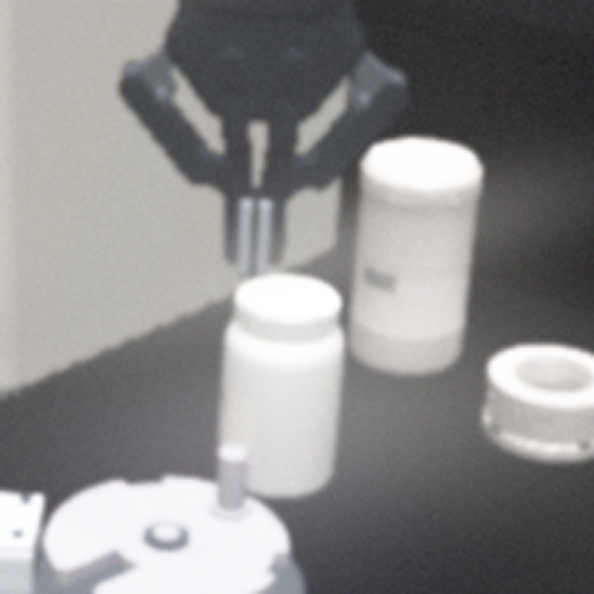

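Jar centre is (0.662, -0.337), which leaves about 25 mm to the fingers, and the peg side has about 13 mm. Going down.

>>> move_arm([
  {"claw":-1,"travel":[0,0,3],"turn":0},
  {"claw":-1,"travel":[0,0,3],"turn":0},
  {"claw":-1,"travel":[0,0,2],"turn":0},
  {"claw":-1,"travel":[0,0,1],"turn":0},
  {"claw":-1,"travel":[0,0,0],"turn":0},
])

```text
time: 2.48
ee_pos: [0.5992, -0.366, 0.2239]
tcp_rot: [-179.9, 0.0, 41.0]
wrist_force: [0.1, 0.0, -0.6]
opening: 0.0001
```

```bash
python3 look.py 3 wrist scene
```

```text
2.5833 [ 0.59976604 -0.36624385  0.22686608] [ 1.79871853e+02 -3.95883904e-02  4.09608997e+01] [ 0.12415039 -0.18736486  0.40922187] -2.9235890668562592e-05
```

View pics/wrist3.png

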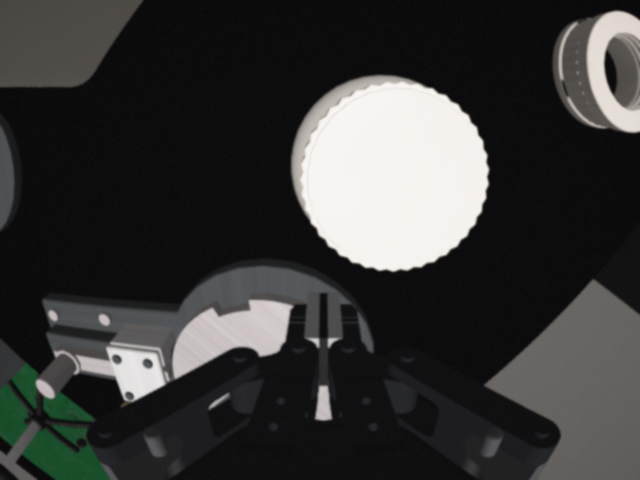

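View pics/scene3.png

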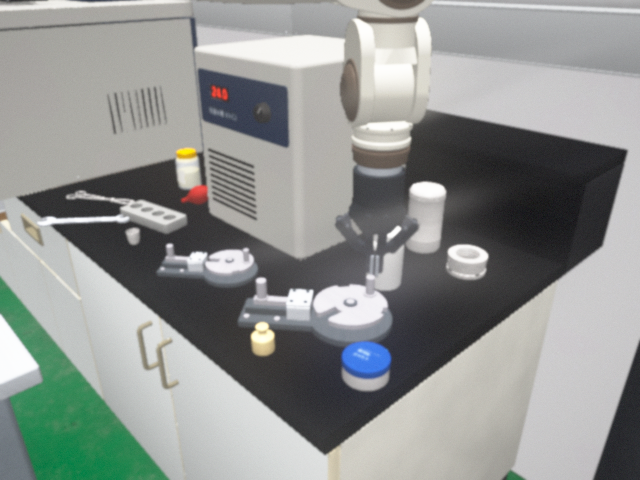

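>>> move_arm([
  {"claw":-1,"travel":[-0.8,0,0.2],"turn":0},
  {"claw":-1,"travel":[-0.8,0,0],"turn":0},
  {"claw":-1,"travel":[-0.7,0,0],"turn":0},
  {"claw":-1,"travel":[-0.7,0,0],"turn":0},
  {"claw":-1,"travel":[-0.5,0,0],"turn":0},
])

```text
time: 3.0
ee_pos: [0.5735, -0.3897, 0.225]
tcp_rot: [179.7, -0.1, 41.0]
wrist_force: [5.3, 0.0, 1.6]
opening: 0.0
```

>>> move_arm([
  {"claw":-1,"travel":[0,0,0],"turn":0},
  {"claw":-1,"travel":[0,0,0],"turn":0},
])

```text
time: 3.17
ee_pos: [0.5725, -0.3895, 0.2239]
tcp_rot: [179.9, -0.0, 40.9]
wrist_force: [-0.1, -0.6, -0.2]
opening: 0.0002
```

```bash
python3 look.py 4 top scene; python3 - <<'E'
import cv2
a=cv2.imread('pics/top4.png');b=cv2.imread('pics/scene4.png')
cv2.imwrite('pics/c4.png',cv2.hconcat([cv2.resize(x,(400,400),interpolation=cv2.INTER_CUBIC) for x in (a[190:330,280:420],b[240:380,250:390])]))
E
```

```text
3.2667 [ 0.57263796 -0.38908288  0.22309725] [1.79995250e+02 1.35191016e-02 4.09398802e+01] [-0.09531716  0.61437743 -0.07975471] -8.212017715871158e-05
```

View pics/c4.png

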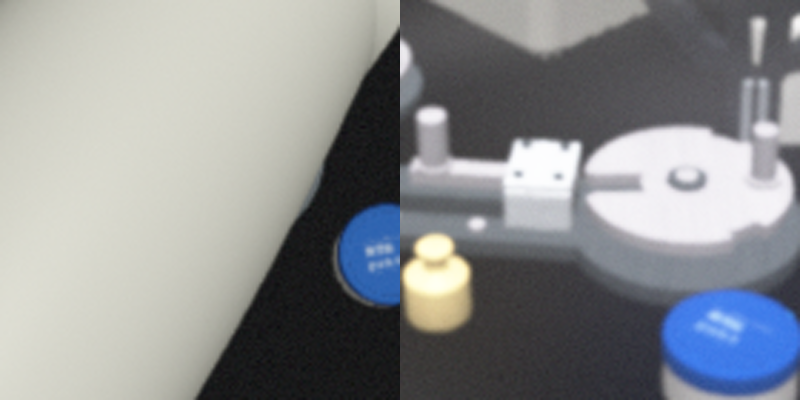

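```bash
cat > ang.py <<'E'
from h import *
import json,sys
a=[float(x) for x in sys.argv[2:8]]
s=json.load(open(f'pics/scene{sys.argv[1]}.json'))
g=lambda u,v: (250+(u-400+.5)/400*140-.5,240+(v+.5)/400*140-.5)
c=at(s,*g(a[0],a[1]),.039)[:2]; pg=at(s,*g(a[2],a[3]),.066)[:2]; po=at(s,*g(a[4],a[5]),.066)[:2]
d=lambda v:np.degrees(np.arctan2(v[1],v[0]))
print(c,pg,po,np.linalg.norm(pg-c),d(pg-c),np.linalg.norm(po-c),d(po-c),'joint deg',d(pg-c)+180-130.3)
E
python3 ang.py 4 687 176 765 129 432 115
python3 - <<'E'
import cv2
b=cv2.imread('pics/scene4.png')
cv2.imwrite('pics/c4b.png',cv2.resize(b[270:350,300:400],None,fx=8,fy=7.5,interpolation=cv2.INTER_CUBIC))
E
```

```text
[ 0.53170799 -0.38177313] [ 0.56233738 -0.40691375] [ 0.44583068 -0.27828602] 0.03962588143792894 -39.37916864667109 0.13447859746739255 129.6871015258472 joint deg 10.320831353328913
```

View pics/c4b.png

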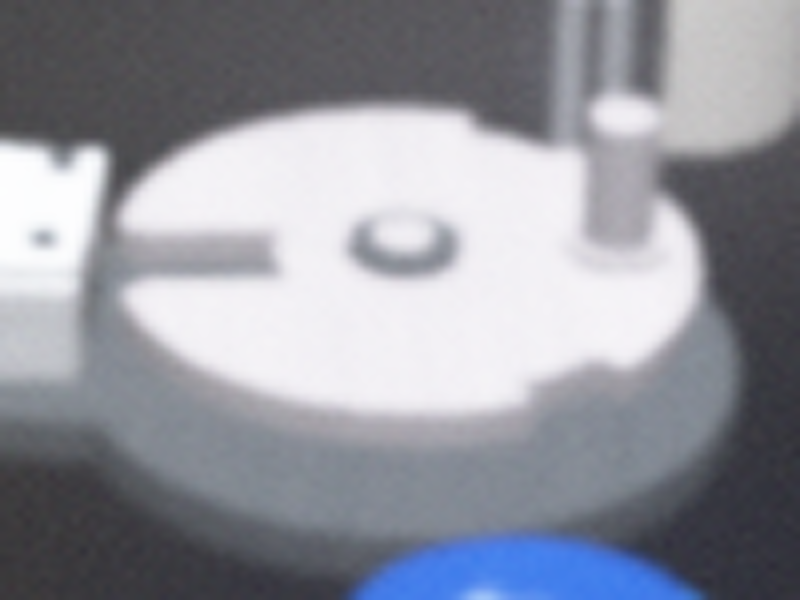

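Slot is still about 10° (7 mm at the peg) short, as the tool position predicted. Finishing the turn.

>>> move_arm([
  {"claw":-1,"travel":[-0.4,0,0],"turn":0},
  {"claw":-1,"travel":[-0.3,0,0],"turn":0},
  {"claw":-1,"travel":[0,0,0],"turn":0},
  {"claw":-1,"travel":[0,0,0],"turn":0},
])

```text
time: 3.6
ee_pos: [0.5674, -0.3936, 0.2226]
tcp_rot: [-180.0, 0.0, 40.9]
wrist_force: [0.6, 0.6, 1.0]
opening: -0.0001
```

```bash
python3 look.py 5 scene; python3 - <<'E'
import cv2
b=cv2.imread('pics/scene5.png')
cv2.imwrite('pics/c5b.png',cv2.resize(b[270:350,300:400],None,fx=8,fy=7.5,interpolation=cv2.INTER_CUBIC))
E
```

```text
3.65 [ 0.56738267 -0.39349025  0.22249868] [-1.79961096e+02  3.26441975e-02  4.09485269e+01] [ 0.15426616 -0.2476362   0.01080454] -0.0002956418620504591
```

View pics/c5b.png

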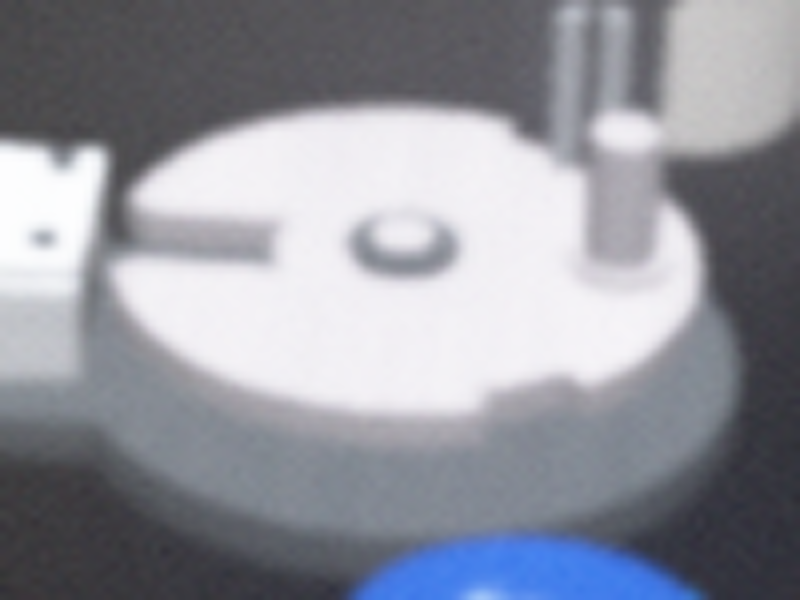

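```bash
cat > ang2.py <<'E'
from h import *
import json,sys
s=json.load(open(f'pics/scene{sys.argv[1]}.json')); 
g=lambda u,v: (300+(u+.5)/8-.5,270+(v+.5)/7.5-.5)
c,pg=[at(s,*g(u,v),z)[:2] for u,v,z in ((406,232,.039),(float(sys.argv[2]),float(sys.argv[3]),.066))]
d=pg-c; print(c,pg,np.linalg.norm(d),np.degrees(np.arctan2(d[1],d[0]))+180-130.3)
E
python3 ang2.py 4 625 114;python3 ang2.py 5 627 131
```

```text
[ 0.5334577  -0.38049368] [ 0.56274513 -0.40706811] 0.03954685865439504 7.480455395688551
[ 0.5334577  -0.38049368] [ 0.55814889 -0.41154801] 0.03967400139091137 -1.8119066945676252
```

The disc now reads about -2°, inside the ±6.9° window. Next I back off, lift, and go over behind the post.

>>> move_arm([
  {"claw":-1,"travel":[1.0,0,0],"turn":0},
  {"claw":-1,"travel":[0,0,-2.5],"turn":0},
  {"claw":-1,"travel":[0,0,-3.5],"turn":0},
  {"claw":-1,"travel":[0,0,-3],"turn":0},
  {"claw":-1,"travel":[-0.6,-3.5,0],"turn":0},
])

```text
time: 4.07
ee_pos: [0.5531, -0.3675, 0.32]
tcp_rot: [179.2, -0.2, 41.0]
wrist_force: [0.5, -0.5, 3.1]
opening: 0.0001
```

>>> move_arm([
  {"claw":-1,"travel":[-0.5,-3.5,0],"turn":0},
  {"claw":-1,"travel":[-0.5,-3.5,0],"turn":0},
  {"claw":-1,"travel":[-0.5,-3.5,0],"turn":0},
  {"claw":-1,"travel":[-0.5,-3.5,0],"turn":0},
  {"claw":-1,"travel":[0,-3.2,0],"turn":0},
])

```text
time: 4.48
ee_pos: [0.4183, -0.2462, 0.3124]
tcp_rot: [-180.0, 0.0, 41.0]
wrist_force: [0.2, -0.2, 1.5]
opening: -0.0001
```

>>> move_arm([
  {"claw":-1,"travel":[0,0,0],"turn":0},
  {"claw":-1,"travel":[0,0,0],"turn":0},
])

```text
time: 4.65
ee_pos: [0.4194, -0.2464, 0.3133]
tcp_rot: [179.9, -0.0, 41.0]
wrist_force: [1.4, -0.7, 0.6]
opening: -0.0001
```

```bash
python3 look.py 6 scene wrist
```

```text
4.75 [ 0.42041809 -0.24762329  0.31301098] [ 1.79946057e+02 -1.17914051e-02  4.09878297e+01] [ 0.52350358 -0.42041743  0.07899412] -2.2730268877652175e-06
```

View pics/scene6.png

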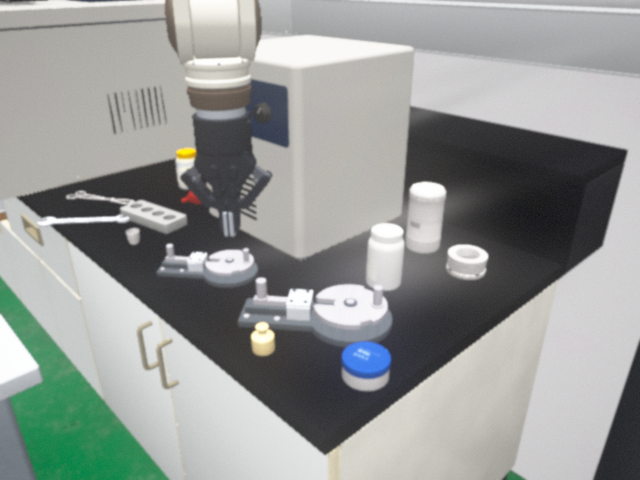

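View pics/wrist6.png

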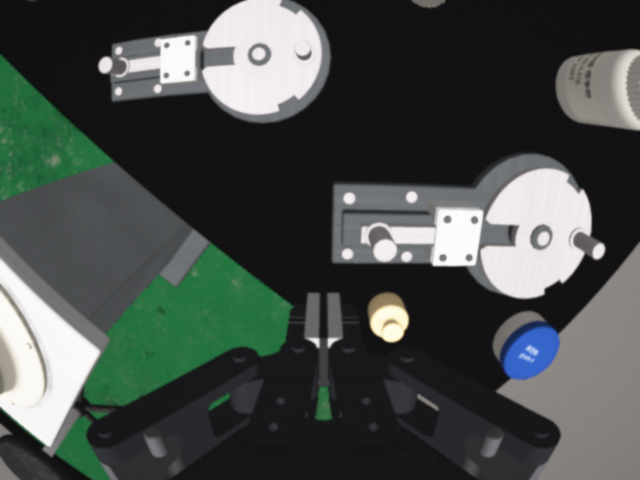

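```bash
python3 - <<'E'
from h import *
import json
p=json.load(open('pics/wrist6.json'))
c,pg,po=[at(p,u,v,z,True)[:2] for u,v,z in ((541,236,.039),(599,251,.066),(386,249,.066))]
T=np.array([.4200,-.2472]); tx=np.array([.7547,.656]); ty=np.array([.656,-.7547])
d=lambda v:np.degrees(np.arctan2(v[1],v[0]))
print(c,pg,po,np.linalg.norm(pg-c),d(pg-c)+180-130.3,np.linalg.norm(po-c),d(po-c)); print('post rel',(po-T)@tx,(po-T)@ty)
print('weight',at(p,393,331,.042,True))
for a in (.0,.02,.04,): print(proj(p,[*T,.31-.173+a],True))
E
```

```text
[ 0.53242831 -0.37873427] [ 0.55843705 -0.41339004] [ 0.44612841 -0.27865686] 0.04332986383255949 -3.412212039662677 0.1321482517446643 130.77223504261696
post rel -0.0009165924964640919 0.04088073135992929
weight [ 0.39697881 -0.34117713  0.042     ]
[320.94174662 303.44942117]
[320.74031085 327.54074192]
[320.49496483 357.62178712]
```

>>> move_arm([
  {"claw":-1,"travel":[0,0,3.5],"turn":0},
  {"claw":-1,"travel":[0,0,3],"turn":0},
  {"claw":-1,"travel":[0,0,2],"turn":0},
  {"claw":-1,"travel":[0,0,0.6],"turn":0},
  {"claw":-1,"travel":[0,0,0],"turn":0},
])

```text
time: 5.17
ee_pos: [0.42, -0.2478, 0.2199]
tcp_rot: [-179.8, 0.1, 40.9]
wrist_force: [0.2, 0.1, 0.3]
opening: -0.0001
```

>>> move_arm([
  {"claw":-1,"travel":[-0.1,0.8,0],"turn":0},
  {"claw":-1,"travel":[0,0.7,0],"turn":0},
  {"claw":-1,"travel":[0,0.6,0],"turn":0},
  {"claw":-1,"travel":[0,0.5,0],"turn":0},
  {"claw":-1,"travel":[0,0,0],"turn":0},
])

```text
time: 5.58
ee_pos: [0.4371, -0.2689, 0.2224]
tcp_rot: [179.9, -0.0, 40.9]
wrist_force: [-1.1, -0.2, -0.4]
opening: -0.0
```

```bash
python3 look.py 7 scene wrist
```

```text
5.6833 [ 0.43639204 -0.26824097  0.22195456] [ 1.79974785e+02 -5.76014874e-03  4.09469736e+01] [ 0.0336422   0.6434656  -0.47972486] 0.0003817359180776653
```

View pics/scene7.png

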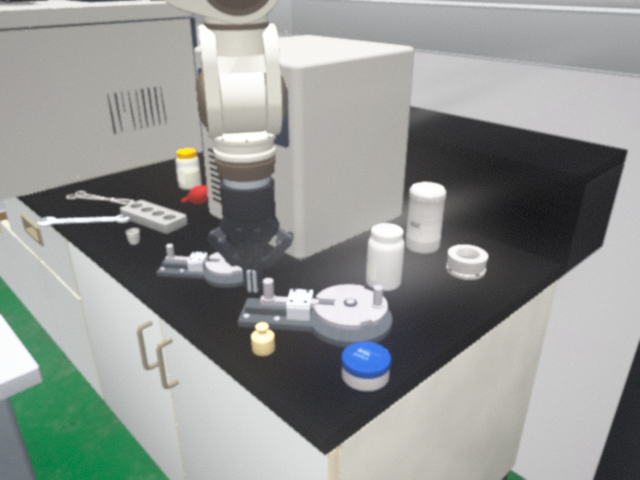

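View pics/wrist7.png

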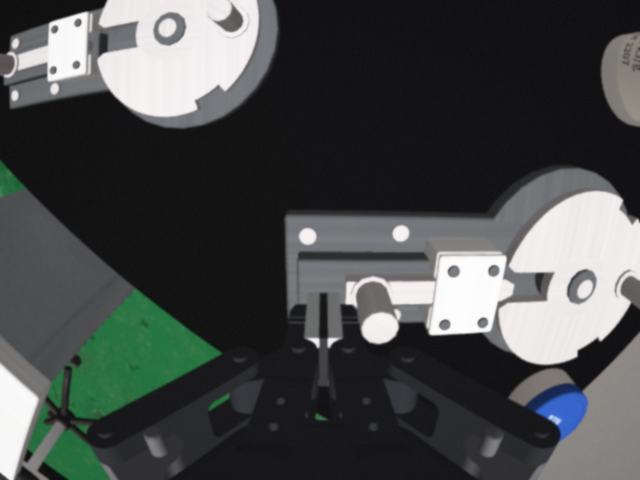

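The post is being pushed from behind and the nose is heading into the slot. Continuing.

>>> move_arm([
  {"claw":-1,"travel":[0,0.5,0],"turn":0},
  {"claw":-1,"travel":[0,0.5,0],"turn":0},
  {"claw":-1,"travel":[0,0.4,0],"turn":0},
  {"claw":-1,"travel":[0,0.4,0],"turn":0},
  {"claw":-1,"travel":[0,0,0],"turn":0},
])

```text
time: 6.1
ee_pos: [0.4484, -0.282, 0.2216]
tcp_rot: [180.0, -0.0, 41.0]
wrist_force: [-0.1, -0.4, 0.8]
opening: -0.0003
```

>>> move_arm([
  {"claw":-1,"travel":[0,0.2,0],"turn":0},
  {"claw":-1,"travel":[0,0.2,0],"turn":0},
  {"claw":-1,"travel":[0,0,0],"turn":0},
])

```text
time: 6.35
ee_pos: [0.4507, -0.2847, 0.2216]
tcp_rot: [-180.0, 0.0, 41.0]
wrist_force: [-0.5, -0.0, -0.3]
opening: -0.0003
```

```bash
python3 look.py 8 scene wrist; python3 - <<'E'
import cv2
b=cv2.imread('pics/scene8.png')
cv2.imwrite('pics/c8.png',cv2.resize(b[240:350,240:400],None,fx=5,fy=5,interpolation=cv2.INTER_CUBIC))
E
```

```text
6.45 [ 0.45067498 -0.28458135  0.22169324] [ 1.79980588e+02 -3.38454969e-03  4.09674711e+01] [-0.40762034 -0.13397693 -0.27744534] 0.0002702637091153747
```

View pics/c8.png

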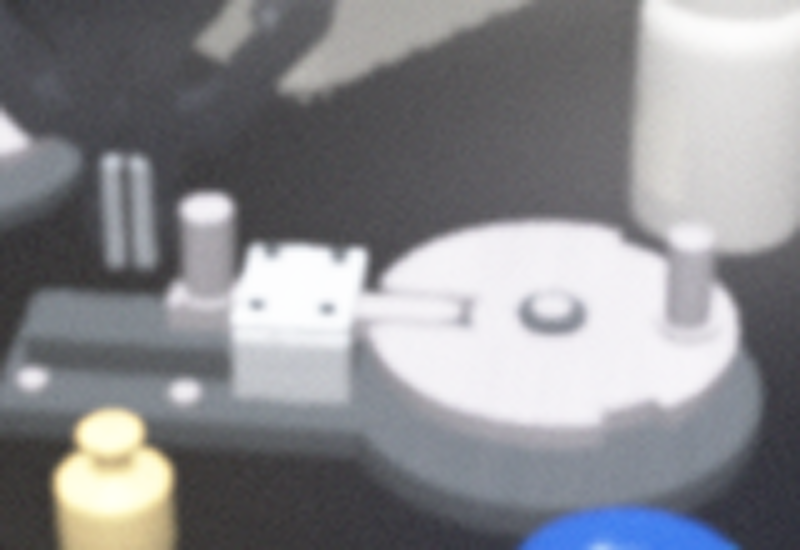

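View pics/wrist8.png

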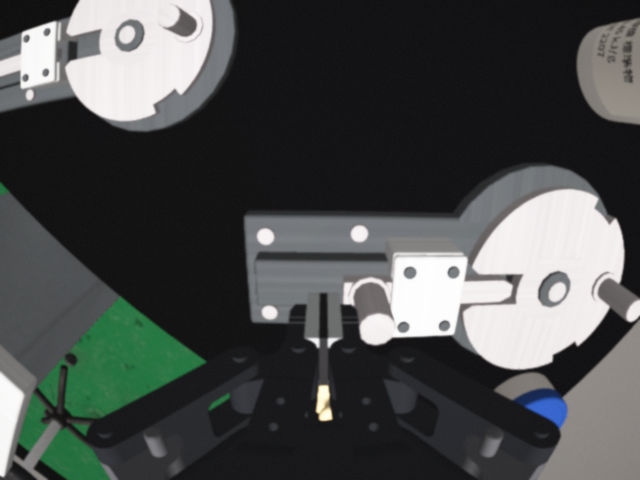

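>>> move_arm([
  {"claw":-1,"travel":[0,0.2,0],"turn":0},
  {"claw":-1,"travel":[0,0.15,0],"turn":0},
  {"claw":-1,"travel":[0,0,0],"turn":0},
])

```text
time: 6.7
ee_pos: [0.4518, -0.2859, 0.2214]
tcp_rot: [-179.7, -0.0, 41.0]
wrist_force: [-9.9, 12.1, 7.7]
opening: -0.0003
```

```bash
python3 - <<'E'
from h import *
import json
s=json.load(open('pics/scene8.json'))
g=lambda u,v: (240+(u+.5)/5-.5,240+(v+.5)/5-.5)
c,po=at(s,*g(553,303),.039)[:2],at(s,*g(207,206),.066)[:2]
print('post dist (before last move)',np.linalg.norm(po-c))
E
```

```text
post dist (before last move) 0.10401828040283745
```

The wrist force is 15 N and the post measures 104 mm from the axis, so the bar is on its stop. Backing off and lifting clear.

>>> move_arm([
  {"claw":-1,"travel":[0,-0.8,0],"turn":0},
  {"claw":-1,"travel":[0,-1.2,0],"turn":0},
  {"claw":-1,"travel":[0,0,-3],"turn":0},
  {"claw":-1,"travel":[0,0,-4],"turn":0},
  {"claw":-1,"travel":[0,0,-4],"turn":0},
])

```text
time: 7.12
ee_pos: [0.4392, -0.2716, 0.3323]
tcp_rot: [-179.9, 0.0, 41.0]
wrist_force: [1.0, -0.5, 0.6]
opening: 0.0003
```

>>> move_arm([
  {"claw":-1,"travel":[-2,0,-3],"turn":0},
  {"claw":-1,"travel":[-2,0,-2],"turn":0},
  {"claw":-1,"travel":[0,0,0],"turn":0},
  {"claw":-1,"travel":[0,0,0],"turn":0},
])

```text
time: 7.45
ee_pos: [0.4093, -0.2988, 0.3829]
tcp_rot: [179.8, -0.0, 40.9]
wrist_force: [0.2, 0.1, -0.4]
opening: 0.0002
```

```bash
python3 look.py 9 scene wrist; python3 - <<'E'
import cv2
b=cv2.imread('pics/scene9.png')
cv2.imwrite('pics/c9.png',cv2.resize(b[220:400,240:410],None,fx=3.3,fy=3.3,interpolation=cv2.INTER_CUBIC))
E
```

```text
7.55 [ 0.40967931 -0.29811657  0.38060617] [-1.79949262e+02  2.18060871e-03  4.09496229e+01] [ 0.9652403  -0.19478107 -0.37825132] 6.135396388009108e-05
```

View pics/c9.png

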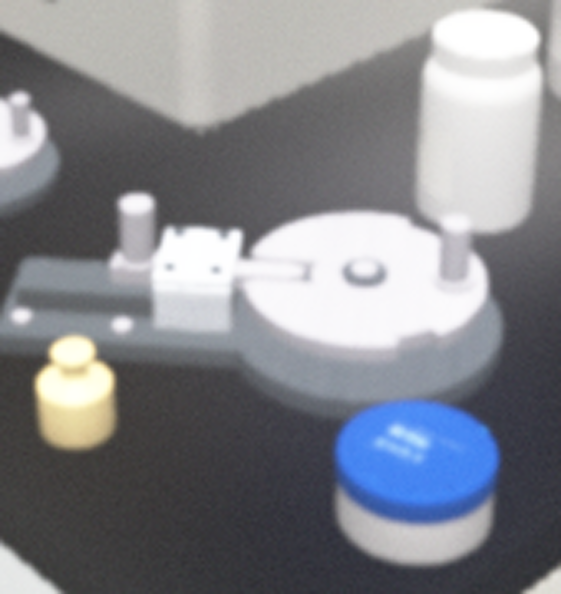

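View pics/wrist9.png

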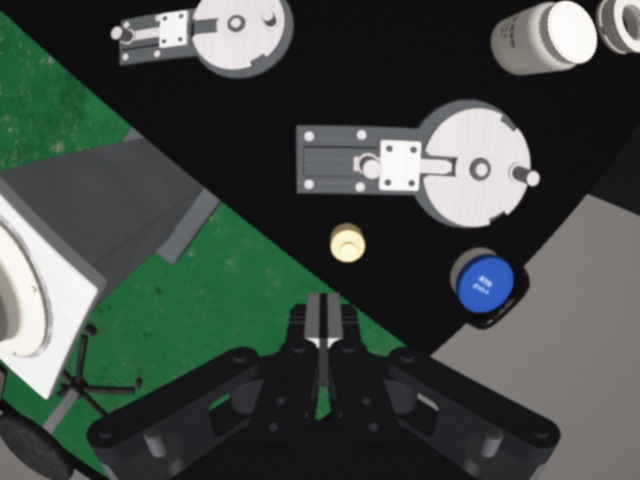

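```bash
python3 - <<'E'
from h import *
import json
p=json.load(open('pics/wrist9.json'));s=json.load(open('pics/scene9.json'))
print(np.linalg.norm(at(p,481,169,.039,True)-at(p,371,168,.066,True)*[1,1,1]))
c,po,pg=[at(p,u,v,z,True)[:2] for u,v,z in ((481,169,.039),(371,168,.066),(532,178,.066))]
d=po-c;e=c-pg;print(np.linalg.norm(d),np.degrees(np.arctan2(d[1],d[0])-np.arctan2(e[1],e[0])))
g=lambda u,v: (240+(u+.5)/3.3-.5,220+(v+.5)/3.3-.5)
c,po=at(s,*g(366,268),.039)[:2],at(s,*g(136,202),.066)[:2]; print(np.linalg.norm(po-c))
from workcell import bot,status
print(np.abs(status.get_obs()['qd']).max())
bot.job_done()
E
```

```text
0.1082067036336078
0.10478401935052611 1.0270077093556342
0.10483061141900785
0.6902343462553427
the job is handed in; nothing more can be done
```

The shaft is locked and the job is handed in. It took about 7.6 s of the 51 s, and `job_done` gives no verdict, so these are my own last checks.

**What I did:** With the fingers shut, I pushed the peg about 47° clockwise until the deep slot faced the bar. I then pushed the post from behind until the wrist force rose to about 15 N at the stop. After that I backed the fingers off and raised them clear.

**Last checks:**
- **Bar:** the post measured 104.8 mm from the disc's axis in both the wrist and scene pictures, against 104 mm when home. In both, the nose sits at the bottom of the slot.
- **Disc:** the slot measured about 1° out of line with the bar, against the 6.9° allowed.
- **Weight, tin and jar:** they were upright and looked unmoved in the pictures. I did not re-measure their positions at the end.
- **Robot:** it was touching nothing, with the wrist force near zero.

**Small disagreements:** the camera positions differed from each other by 2–4 mm. The disc angle before the bar went in read between about -2° and -3.4°, both within limits.

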